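Slide a freshly glazed vase into the empty drying bay

TASK

The tall bottle-shaped vase has just been glazed, so it must not be gripped or lifted, nor touched on its glaze. With the fingertips push it low, on the bare clay band at its foot, so that it slides upright across the worktop into the empty one of the two U-shaped wooden drying bays, all the way in until its foot meets the bay's back stop, and then move the hand clear. Do not let it tip, and leave everything else where it stands.

Things in the scene. Friction and masses are not known exactly. Their poses are not given: they have to be found in the camera images.
- vase: tall bottle-shaped vase, 240 mm tall, about 0.5 kg, upright. Its lowest 45 mm is a bare clay cylinder of radius 38 mm: push here (a few newtons slide it; a push higher up tips it). Above it is glazed: radius 36 mm up to 70 mm height, then narrowing to a slim neck of radius 12 to 14 mm from 108 mm up; lip radius 17 mm. Origin: centre of its underside, z up the vase; yaw has no meaning
- vase_glaze: the glazed part of the same vase (45 to 240 mm height), rigid with it. Not to be touched. Origin: the same as the vase's, at the centre of the vase's underside
- bay_empty: empty bay: U of wooden kerbs 22 mm high, 14 mm thick, fixed on the worktop, no floor. Origin: on the worktop where the vase's axis is when its foot touches the back stop midway between the sides. x points into the bay: back stop's inner face at x = +38 mm, open mouth at x = -22 mm (the vase, home, stands out 16 mm). y points across: inner faces of the side kerbs at y = +57 and -57 mm
- bay_full: the other drying bay, of the same shape and axes as the empty one, with the short jar standing in it
- jar: short glazed jar, about 62 mm wide and 65 mm tall, standing in the other bay; leave alone. Origin: centre of its underside
- kiln_post: square kiln post, 34 x 34 x 62 mm, standing upright between the two bays; leave alone. Origin: centre of its underside
- mug: unglazed mug, 80 mm wide, 88 mm tall; leave alone. Origin: centre of its underside
- bowl: unglazed bowl, 116 mm wide, 55 mm tall; leave alone. Origin: centre of its underside
- glaze_pot: lidded jar of glaze, 68 mm wide, 85 mm tall; leave alone. Origin: centre of its underside
- brush: brush lying flat; leave alone. Origin: about its middle, underneath
- rib: flat wooden potter's rib, 95 x 50 x 8 mm, lying flat; leave alone. Origin: centre of its underside
Mind the look-alikes: they are no part of the job. What is shaped like the vase but green is not meant. What is shaped like the bay_empty but yellow is not meant.

How it is judged:
By the outcome, as a careful person would: the job done as asked, in the order asked, and still so for the second after the job is handed in, with the robot touching nothing.
It also fails if it takes over 59 s, if anything falls off the work surface, if the arm or the gripper's body presses on something with over 40 N, if the wrist force passes 120 N, or if a joint passes its speed limit or range.

ROBOT

A 6-joint arm with a two-finger parallel gripper is mounted at the origin on the work surface. World frame = base frame: x ahead of the robot, y to its left, z up, the work surface at z = 0. Lengths are in m, angles in degrees, forces in N, time in s.
With the tool pointing down it reaches from about 0.25 to 0.725 m from the base axis. Payload 9.7 kg.
Tool frame: the origin (TCP) lies at the very end of the fingers, on their centre line; the grasp point (between the pads) lies 19 mm behind it; z points along the fingers, y is the line along which they close (so a half turn about z gives the same grasp; the last joint's range is limited). The gripper opens to 85 mm and grips with 20 to 120 N. Pads are 22 mm wide; open, the fingers measure 114 mm over their backs; the gripper's body (76 mm by 85 mm) begins 54 mm behind the grasp point. The pads swing forward as they close: fully open they stand 13 mm farther back than shut.
Start: joints at [67.265, 4.979, 10.078, 95.1, 0, 90], TCP at [0.213, 0.507, 0.231] pointing down, gripper open.
Joint ranges: [-179.16, 179.16], [-48.56, 103.87], [-65.8, 70.77], [-126.05, 130.52], [-82.76, 87.17], [-180, 180]. Speed limits (degrees/s): [127.2, 127.2, 147.25, 180, 180, 180].

INTERFACE

Orientations are given as [roll, pitch, yaw] about the fixed x, y, z axes, in that order (R = Rz(yaw) Ry(pitch) Rx(roll)).
In Python, from workcell import bot, viewer, finder gives the robot as it stands. The module is installed in compiled form; this text tells all that it offers.
- The arm moves only by the shell command python3 -m inch 'ROWS' [FORCE]. ROWS is JSON, a list that holds one entry, the list of rows, each a list of 7 numbers: the opening in per cent of the stroke, from 0 (shut) to 100 (fully open), then the shift along the tool's x, y, z in mm, then the turn, a rotation vector about the tool's x, y, z in degrees. In form: [[[grip, tx, ty, tz, ax, ay, az], ...]]. A call has 1 to 8 rows; each row shifts and turns the commanded pose from where the row before left it, along the tool's axes as they then stand; what a row does not reach is not made up. A row lasts 1/8 s, in which the tool goes at most 62.5 mm and 10.7 degrees, less where a joint would pass 70% of its speed; a pose out of reach is approached as far as the arm can. A call with a gripper value outside its range is refused whole. The fingers move at their own pace and stop on an object; FORCE is the grip in N (left out, the last holds). Time passes only in rows, so rows that do not move let the fingers close. It gives the time, the measured TCP pose, the force, the opening and the grip force at its end, in the units of the state.
- bot.get_obs(): the state, without advancing time (a new reading comes with each control period).
- viewer.camera(name): name is "scene" or "top" or "wrist"; returns a dict with "pixels" (384x512x3 uint8, red, green, blue), "vfov" (degrees; the focal length in pixels is half the picture's height over the tangent of half this angle, whatever the lens; pixels are square), "cx", "cy" (the principal point, pixels), "R" (3x3) and "t" (3): a world point X has camera coordinates R X + t. Camera axes: x right, y down, z forward; pixel columns grow to the right and rows downward; lengths in m; the calibration is good to about 2 mm. A picture is of the moment at which its call begins. There is no depth.
- bot.job_done(): hands the job in; it is judged then, once.
Trained networks look in the newest picture that a camera, given by its name, has taken for a name from the list of things; names that differ only in an ending like _2 or _b are one class to them, and where a whole thing is asked for, a point or a joint stands for the part that bears it (a point fixed in the world has none). Each returns a list of dicts, best first, with "conf" (0 to 1); they miss things now and then, are a little off and sometimes report something else, mostly with a low value. They report only what shows in the picture. A call takes as long as a camera call. They do not tell look-alikes from the thing itself.
- finder.outline_of(camera, thing): "pixels" (384x512 bool, what is visible of it) and "extent" ([centre column, centre row, width, height] in pixels, round what is visible of it).
- finder.mark_of(camera, thing): "position" ([column, row] in pixels: a listed point, or the origin of a listed thing).
The state is a dict: "time": time; "q": joint angles; "qd": joint speeds; "joint_efforts": joint torques, N m; "ee_pos": TCP position; "tcp_rot": TCP orientation; "wrist_force": force on the tool from outside, world axes, zero at the start; "torque": the same for the moment, N m; "opening": finger opening in m; "grasp_force": force on a finger pad.
Only numpy, scipy, OpenCV 4.12 (cv2) and the standard library are available. Lean on these libraries where they do the work, as an engineer would, in place of code of your own. Each camera call takes 0.05 s, during which the arm holds its last target. There are 200 camera calls.

## Working session

There is one attempt and no reset: what is moved stays moved. The work goes in short steps, Python scripts to look and compute and a shell command to move; the robot and the scene stay as the last step left them, time stands still between calls to the robot, and variables do not carry over. Pictures are saved under pics/ and viewed, at most 10 in all, crops included, and the job is handed in when it is done.

```bash
mkdir -p pics
cat > h.py <<'E'
import numpy as np, cv2
from workcell import bot, viewer, finder
def ray(c,uv):
    f=192/np.tan(np.radians(c["vfov"])/2)
    d=np.array([(uv[0]-c["cx"])/f,(uv[1]-c["cy"])/f,1.]); R=np.array(c["R"]);t=np.array(c["t"])
    return -R.T@t, R.T@d
def onz(c,uv,z=0.):
    o,d=ray(c,uv); return o+d*(z-o[2])/d[2]
def proj(c,X):
    f=192/np.tan(np.radians(c["vfov"])/2); p=np.array(c["R"])@X+np.array(c["t"])
    return np.array([c["cx"]+f*p[0]/p[2],c["cy"]+f*p[1]/p[2]])
E
python3 - <<'E'
from h import *
ims=[]
for n in ("top","scene"):
    c=viewer.camera(n); cv2.imwrite(f"pics/{n}1.png",cv2.cvtColor(c["pixels"],cv2.COLOR_RGB2BGR))
    print(n,c["vfov"],onz(c,(256,192)),ray(c,(0,0))[0])
    for th in "vase bay_empty bay_full jar kiln_post mug bowl glaze_pot brush rib".split():
        for r in finder.mark_of(n,th)[:3]:
            print(th,round(r["conf"],2),np.round(r["position"],0),np.round(onz(c,r["position"])[:2],3))
o=bot.get_obs();print(o["time"],o["ee_pos"],o["tcp_rot"],o["opening"])
E
```

```text
top 48.49185332992931 [ 0.4782844  -0.02694316  0.        ] [ 0.24584464 -0.01007368  1.10315443]
vase 0.88 [241. 186.] [0.494 0.013]
vase 0.65 [286. 225.] [ 0.39  -0.104]
vase 0.26 [240. 184.] [0.499 0.015]
bay_empty 0.81 [292. 120.] [ 0.68  -0.127]
bay_empty 0.74 [394. 226.] [ 0.387 -0.384]
bay_full 0.82 [201. 128.] [0.658 0.121]
bay_full 0.41 [375. 130.] [ 0.649 -0.354]
jar 0.79 [202. 132.] [0.646 0.118]
kiln_post 0.62 [246. 117.] [ 0.688 -0.002]
kiln_post 0.21 [118. 150.] [0.596 0.344]
mug 0.56 [119. 200.] [0.458 0.334]
glaze_pot 0.59 [117. 150.] [0.598 0.349]
brush 0.78 [390. 225.] [ 0.387 -0.375]
rib 0.91 [110. 254.] [0.319 0.35 ]
scene 55.912263926360474 [ 0.42751947 -0.06091833  0.        ] [1.03028772 0.66287937 0.78480272]
vase 0.95 [256. 215.] [0.5   0.027]
vase 0.85 [257. 182.] [ 0.393 -0.1  ]
bay_empty 0.68 [184. 216.] [ 0.676 -0.112]
bay_empty 0.57 [269. 154.] [ 0.239 -0.209]
bay_empty 0.21 [376. 246.] [0.309 0.345]
bay_full 0.62 [236. 259.] [0.654 0.128]
jar 0.65 [238. 257.] [0.647 0.125]
mug 0.63 [340. 265.] [0.447 0.326]
mug 0.22 [237. 260.] [0.655 0.135]
bowl 0.73 [162. 177.] [ 0.634 -0.336]
glaze_pot 0.77 [309. 303.] [0.598 0.354]
brush 0.79 [213. 148.] [ 0.389 -0.376]
brush 0.6 [338. 267.] [0.456 0.328]
rib 0.8 [376. 246.] [0.311 0.346]
rib 0.38 [237. 259.] [0.654 0.13 ]
rib 0.23 [255. 213.] [0.496 0.019]
1.1 [0.21253942 0.50726033 0.23125501] [-1.79996516e+02 -1.51718775e-03  1.57267970e+02] 0.08578981519279276
```

View pics/top1.png

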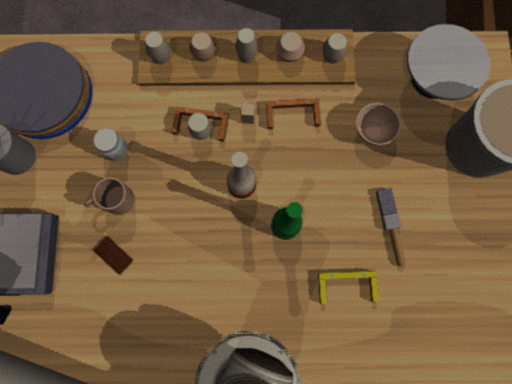

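View pics/scene1.png

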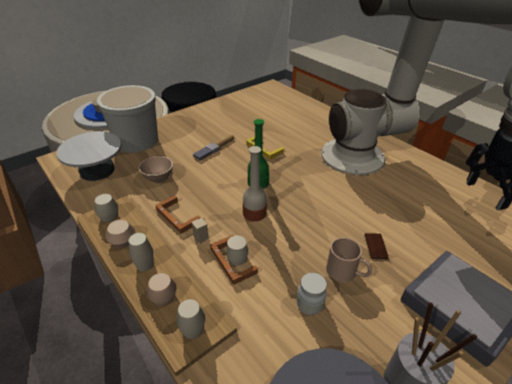

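```bash
cat >> h.py <<'E'
from scipy.optimize import minimize
A=np.linspace(0,2*np.pi,24,endpoint=False)
def hull(im,c,P):
    q=np.array([proj(c,p) for p in P]); cv2.fillConvexPoly(im,cv2.convexHull((q*16).round().astype(np.int32)),255,cv2.LINE_AA,4)
PR=[(.038,0),(.038,.045),(.036,.045),(.036,.07),(.028,.088),(.014,.108),(.012,.15),(.013,.225),(.017,.24)]
def rvase(c,p):
    im=np.zeros((384,512),np.uint8)
    C=[np.c_[p[0]+r*np.cos(A),p[1]+r*np.sin(A),0*A+z] for r,z in PR]
    for a,b in zip(C,C[1:]): hull(im,c,np.r_[a,b])
    return im/255.
def rbay(c,p):
    im=np.zeros((384,512),np.uint8); s,k=np.sin(p[2]),np.cos(p[2])
    for x0,x1,y0,y1 in [(.038,.052,-.071,.071),(-.022,.052,.057,.071),(-.022,.052,-.071,-.057)]:
        hull(im,c,[(p[0]+k*x-s*y,p[1]+s*x+k*y,z) for x in(x0,x1) for y in(y0,y1) for z in(0,.022)])
    return im/255.
def fit(views,ren,p0,st):
    def cost(p):
        t=0
        for c,m in views:
            r=ren(c,p); t+=1-np.minimum(r,m).sum()/np.maximum(r,m).sum()
        return t/len(views)
    S=np.vstack([p0]+[np.array(p0)+np.eye(len(p0))[i]*st[i] for i in range(len(p0))])
    r=minimize(cost,p0,method="Nelder-Mead",options=dict(initial_simplex=S,xatol=1e-4,fatol=1e-5)); return r.x,r.fun
def mask(n,c,th,X):
    u=proj(c,np.array(X))
    L=[r for r in finder.outline_of(n,th) if np.hypot(*(np.array(r["extent"][:2])-u))<25]
    return L[0]["pixels"].astype(float) if L else None
E
python3 - <<'E'
from h import *
V,B=[],[]
for n in("top","scene"):
    c=viewer.camera(n)
    m=mask(n,c,"vase",(.497,.02,.09)); print(n,m is not None)
    if m is not None: V.append((c,m))
    m=mask(n,c,"bay_empty",(.68,-.12,.01)); print(n,m is not None)
    if m is not None: B.append((c,m))
    m=mask(n,c,"vase",(.392,-.1,.09))
    if m is not None: print("green",fit([(c,m)],rvase,[.392,-.1],[.01,.01]))
for v in [V]+[[v] for v in V]: print("vase",fit(v,rvase,[.497,.02],[.01,.01]))
for v in [B]+[[v] for v in B]: print("bay",fit(v,rbay,[.675,-.12,0.03],[.01,.01,.1]))
E
```

```text
top True
top True
green (array([ 0.3893752 , -0.10185964]), np.float64(0.10051984126984104))
scene True
scene True
green (array([0.49635469, 0.01078419]), np.float64(0.14801902343824014))
vase (array([0.49792691, 0.01152405]), np.float64(0.1218864464527773))
vase (array([0.49826032, 0.01116547]), np.float64(0.0925868452771903))
vase (array([0.49615283, 0.01016283]), np.float64(0.14761755773199448))
bay (array([ 0.67806432, -0.13099511,  0.04185685]), np.float64(0.3022286577238582))
bay (array([ 0.67813303, -0.1307183 ,  0.04992368]), np.float64(0.264940846735369))
bay (array([ 0.67645901, -0.12942198,  0.01526421]), np.float64(0.3353963230242567))
```

```bash
python3 -m inch '[[[50,0,0,0,0,0,7.3],[50,0,0,0,0,-8.75,0],[50,0,0,0,0,-8.75,0],[50,0,0,0,0,-8.75,0],[50,0,0,0,0,-8.75,0],[50,0,0,0,0,0,0]]]'
python3 -m inch '[[[50,-27.3,-23.9,19.1,0,0,0],[50,-27.3,-23.9,19.1,0,0,0],[50,-27.3,-23.9,19.1,0,0,0],[50,-27.3,-23.9,19.1,0,0,0],[50,-27.3,-23.9,19.1,0,0,0],[50,-27.3,-23.9,19.1,0,0,0]]]'
python3 -m inch '[[[50,-27.3,-23.9,19.1,0,0,0],[50,-27.3,-23.9,19.1,0,0,0],[50,-27.3,-23.9,19.1,0,0,0],[50,-27.3,-23.9,19.1,0,0,0],[50,-27.3,-23.9,19.1,0,0,0],[50,-27.3,-23.9,19.1,0,0,0],[50,0,0,0,0,0,0]]]'
```

```text
time: 2.25
ee_pos: [0.211, 0.5079, 0.2291]
tcp_rot: [-179.7, 35.1, 150.3]
wrist_force: [0.9, -0.2, 0.3]
opening: 0.0429
grasp_force: 0.0
time: 3.0
ee_pos: [0.3144, 0.2816, 0.2319]
tcp_rot: [179.8, 34.8, 149.8]
wrist_force: [-0.1, -0.4, 1.1]
opening: 0.0427
grasp_force: 0.0
time: 3.88
ee_pos: [0.4155, 0.056, 0.2327]
tcp_rot: [179.7, 35.1, 149.5]
wrist_force: [0.1, 0.4, -0.2]
opening: 0.0426
grasp_force: 0.0
```

```bash
python3 -m inch '[[[50,24.4,0,34.8,0,0,0],[50,24.4,0,34.8,0,0,0],[50,24.4,0,34.8,0,0,0],[50,24.4,0,34.8,0,0,0],[50,13.8,0,19.7,0,0,0],[50,13.8,0,19.7,0,0,0],[50,0,0,0,0,0,0]]]'
python3 - <<'E'
from h import *
c=viewer.camera("scene"); cv2.imwrite("pics/s2.png",cv2.cvtColor(cv2.resize(c["pixels"][60:300,150:470],(800,600)),cv2.COLOR_RGB2BGR))
E
```

```text
time: 4.75
ee_pos: [0.4141, 0.0591, 0.012]
tcp_rot: [-179.9, 34.9, 150.1]
wrist_force: [-0.4, -1.0, 0.5]
opening: 0.0431
grasp_force: 0.0
```

View pics/s2.png

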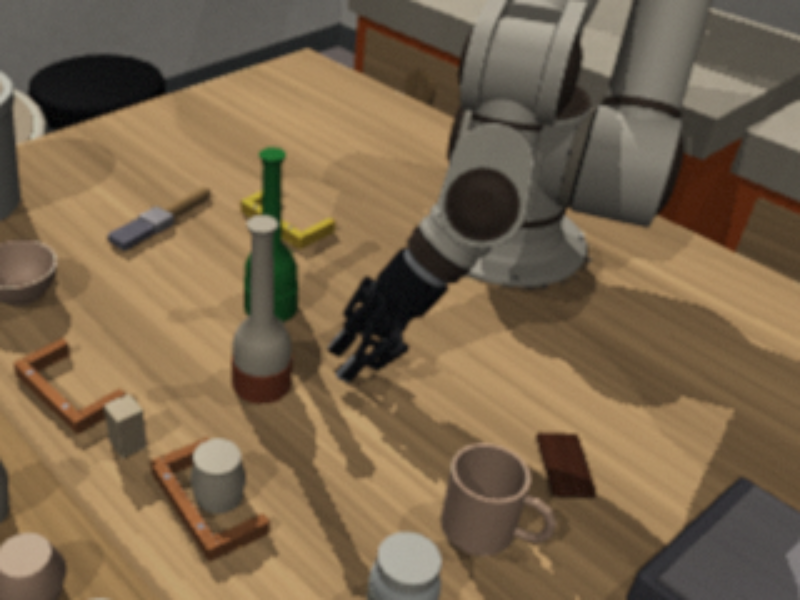

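```bash
python3 -m inch '[[[50,-9.8,0,6.9,0,0,0],[50,-9.8,0,6.9,0,0,0],[50,-9.8,0,6.9,0,0,0],[50,-8.2,0,5.7,0,0,0],[50,0,0,0,0,0,0]]]'
python3 -m inch '[[[50,-2.5,0,1.7,0,0,0],[50,-2.5,0,1.7,0,0,0],[50,-2.5,0,1.7,0,0,0],[50,-2.5,0,1.7,0,0,0],[50,-2.5,0,1.7,0,0,0],[50,-2.5,0,1.7,0,0,0],[50,0,0,0,0,0,0]]]'
python3 - <<'E'
from h import *
V=[]
for n in("top","scene"):
    c=viewer.camera(n); m=mask(n,c,"vase",(.5,.011,.09))
    if m is not None: print(n,fit([(c,m)],rvase,[.5,.011],[.01,.01]))
c=viewer.camera("scene"); cv2.imwrite("pics/s3.png",cv2.cvtColor(cv2.resize(c["pixels"][120:270,180:380],(800,600)),cv2.COLOR_RGB2BGR))
E
```

```text
time: 5.42
ee_pos: [0.4552, 0.0352, 0.0132]
tcp_rot: [-180.0, 35.0, 149.9]
wrist_force: [0.6, 0.8, -0.1]
opening: 0.0426
grasp_force: 0.0
time: 6.3
ee_pos: [0.4706, 0.0267, 0.0135]
tcp_rot: [180.0, 35.0, 150.0]
wrist_force: [-0.8, 0.7, -0.4]
opening: 0.0428
grasp_force: 0.8
top (array([0.50227752, 0.0061715 ]), np.float64(0.11331784537252143))
scene (array([0.50089593, 0.00750385]), np.float64(0.08288538071257479))
```

View pics/s3.png

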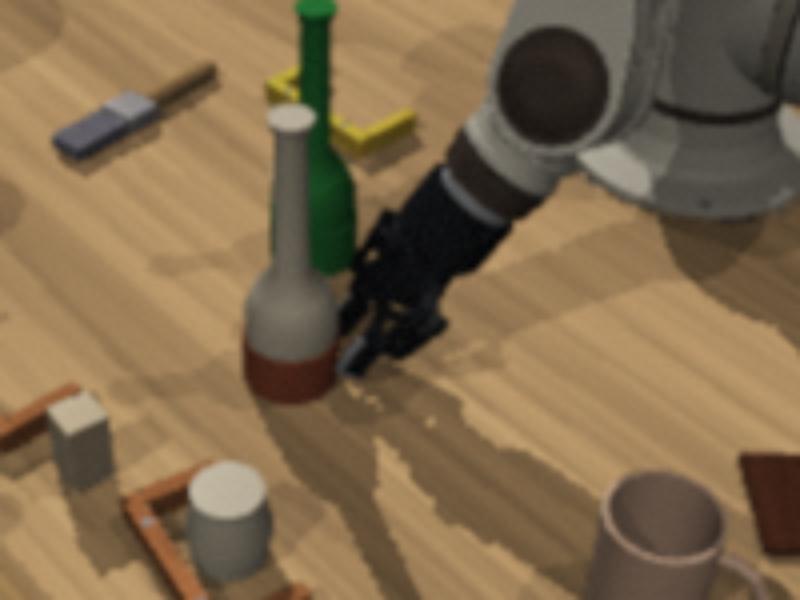

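```bash
python3 -m inch '[[[50,-2,-1,1.4,0,0,0],[50,-3.9,-2.1,2.7,0,0,0],[50,-3.9,-2.1,2.7,0,0,0],[50,-3.9,-2.1,2.7,0,0,0],[50,-3.9,-2.1,2.7,0,0,0],[50,-3.9,-2.1,2.7,0,0,0],[50,-3.9,-2.1,2.7,0,0,0],[50,-3.9,-2.1,2.7,0,0,0]]]'
python3 -m inch '[[[50,-3.9,-2.1,2.7,0,0,0],[50,-3.9,-2.1,2.7,0,0,0],[50,-3.9,-2.1,2.7,0,0,0],[50,-3.9,-2.1,2.7,0,0,0],[50,-3.9,-2.1,2.7,0,0,0],[50,-3.9,-2.1,2.7,0,0,0],[50,-2,-1,1.4,0,0,0],[50,0,0,0,0,0,0]]]'
python3 - <<'E'
from h import *
o=bot.get_obs();p=np.array(o["ee_pos"])+[.032,-.0185,.08]
for n in("top","scene"):
    c=viewer.camera(n); m=mask(n,c,"vase",p)
    if m is not None: print(n,p,fit([(c,m)],rvase,p[:2],[.01,.01]))
E
```

```text
time: 7.55
ee_pos: [0.4936, -0.0049, 0.0136]
tcp_rot: [-180.0, 35.0, 150.0]
wrist_force: [-1.5, 1.6, -1.1]
opening: 0.0426
grasp_force: 1.1
time: 8.55
ee_pos: [0.5136, -0.0321, 0.014]
tcp_rot: [-180.0, 35.0, 149.9]
wrist_force: [-0.4, 0.3, 0.3]
opening: 0.0429
grasp_force: 0.4
top [ 0.54559413 -0.05060116  0.09396461] (array([ 0.54422304, -0.05309595]), np.float64(0.11265698952140157))
scene [ 0.54559413 -0.05060116  0.09396461] (array([ 0.54321415, -0.05215241]), np.float64(0.10631365344360733))
```

```bash
python3 -m inch '[[[50,-2,-1,1.4,0,0,0],[50,-4.1,-2,2.9,0,0,0],[50,-4.1,-2,2.9,0,0,0],[50,-4.1,-2,2.9,0,0,0],[50,-4.1,-2,2.9,0,0,0],[50,-4.1,-2,2.9,0,0,0],[50,-4.1,-2,2.9,0,0,0],[50,-4.1,-2,2.9,0,0,0]]]'
python3 -m inch '[[[50,-4.1,-2,2.9,0,0,0],[50,-4.1,-2,2.9,0,0,0],[50,-4.1,-2,2.9,0,0,0],[50,-4.1,-2,2.9,0,0,0],[50,-4.1,-2,2.9,0,0,0],[50,-4.1,-2,2.9,0,0,0],[50,-2,-1,1.4,0,0,0],[50,0,0,0,0,0,0]]]'
python3 - <<'E'
from h import *
o=bot.get_obs();p=np.array(o["ee_pos"])+[.03,-.0205,.08]
for n in("top","scene"):
    c=viewer.camera(n); m=mask(n,c,"vase",p)
    if m is not None: print(n,p,fit([(c,m)],rvase,p[:2],[.01,.01]))
    if n=="top": cv2.imwrite("pics/t4.png",cv2.cvtColor(cv2.resize(c["pixels"][80:230,180:380],(800,600)),cv2.COLOR_RGB2BGR))
    m=mask(n,c,"bay_empty",(.68,-.13,.01))
    if m is not None: print(fit([(c,m)],rbay,[.677,-.13,.03],[.01,.01,.1]))
E
```

```text
time: 9.75
ee_pos: [0.5387, -0.0639, 0.0137]
tcp_rot: [180.0, 35.0, 150.0]
wrist_force: [-2.7, 3.1, 2.0]
opening: 0.0429
grasp_force: 1.9
time: 10.75
ee_pos: [0.5603, -0.0915, 0.0135]
tcp_rot: [-180.0, 35.0, 149.9]
wrist_force: [-1.1, 3.3, 0.8]
opening: 0.0429
grasp_force: 0.9
top [ 0.59025552 -0.11195308  0.09352241] (array([ 0.59118226, -0.11286459]), np.float64(0.1142437055607537))
(array([ 0.6782481 , -0.13120789,  0.06665765]), np.float64(0.16667687768922979))
scene [ 0.59025552 -0.11195308  0.09352241] (array([ 0.59114205, -0.10943723]), np.float64(0.07770313094181758))
(array([ 0.67623887, -0.13007529, -0.01819988]), np.float64(0.34823134064379213))
```

View pics/t4.png

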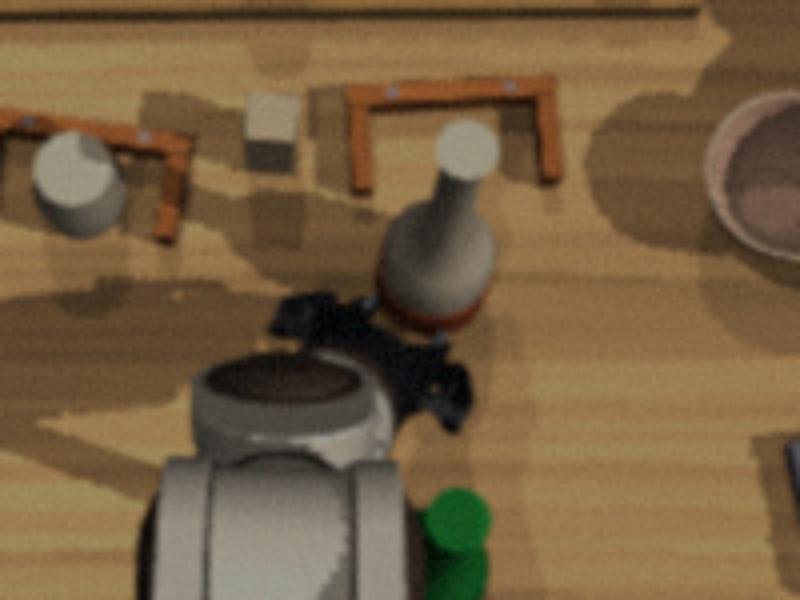

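Run:
```python
from h import *
print(bot.get_obs()["q"])
c=viewer.camera("scene"); cv2.imwrite("pics/s5.png",cv2.cvtColor(cv2.resize(c["pixels"][60:270,130:410],(800,600)),cv2.COLOR_RGB2BGR))
```

```text
[ -1.2796229  -19.86054852 -44.70829812  33.61887592 -16.03218866
  24.20235217]
```

View pics/s5.png

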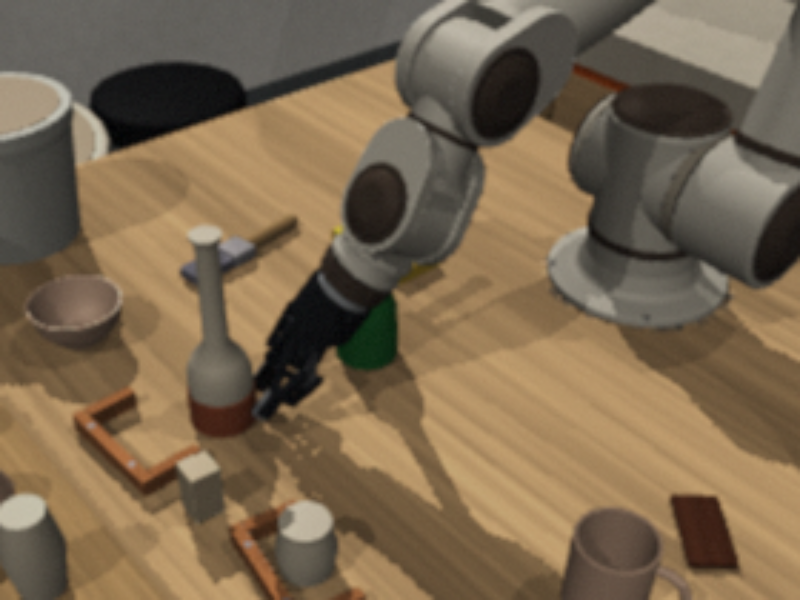

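```bash
python3 -m inch '[[[50,-2,0.4,1.4,0,0,0],[50,-4.2,1,2.9,0,0,0],[50,-4.2,1,2.9,0,0,0],[50,-4.2,1.2,2.9,0,0,0],[50,-4.2,1.2,2.9,0,0,0],[50,-4.2,1.2,2.9,0,0,0],[50,-4.2,1.2,2.9,0,0,0],[50,-2,0.6,1.4,0,0,0]]]'
python3 - <<'E'
from h import *
o=bot.get_obs();p=np.array(o["ee_pos"])+[.031,-.02,.08]
for n in("top","scene"):
    c=viewer.camera(n); m=mask(n,c,"vase",p)
    if m is not None: print(n,p,fit([(c,m)],rvase,p[:2],[.01,.01]))
E
```

```text
time: 12.1
ee_pos: [0.5951, -0.1023, 0.0136]
tcp_rot: [-180.0, 35.0, 150.0]
wrist_force: [-2.5, 1.3, -0.3]
opening: 0.0425
grasp_force: 1.2
top [ 0.62607455 -0.12230546  0.09362548] (array([ 0.62408304, -0.12368909]), np.float64(0.1323933386201429))
scene [ 0.62607455 -0.12230546  0.09362548] (array([ 0.62336852, -0.12558021]), np.float64(0.13437356585589721))
```

```bash
python3 -m inch '[[[50,-2,0.8,1.4,0,0,0],[50,-4.2,1.7,2.9,0,0,0],[50,-4.2,1.7,2.9,0,0,0],[50,-4.2,1.7,2.9,0,0,0],[50,-4.2,1.7,2.9,0,0,0],[50,-4.2,1.7,2.9,0,0,0],[50,-4.2,1.7,2.9,0,0,0],[50,-4.2,1.7,2.9,0,0,0]]]'
python3 -m inch '[[[50,-2,0.9,1.4,0,0,0],[50,-2,0.9,1.4,0,0,0],[50,-2,0.9,1.4,0,0,0]]]'
python3 - <<'E'
from h import *
o=bot.get_obs();p=np.array(o["ee_pos"])+[.029,-.022,.08]
for n in("top","scene"):
    c=viewer.camera(n); m=mask(n,c,"vase",p)
    if m is not None: print(n,p,fit([(c,m)],rvase,p[:2],[.01,.01]))
    if n=="top": cv2.imwrite("pics/t6.png",cv2.cvtColor(cv2.resize(c["pixels"][80:230,180:380],(800,600)),cv2.COLOR_RGB2BGR))
E
```

```text
time: 13.3
ee_pos: [0.6346, -0.1104, 0.0139]
tcp_rot: [-180.0, 35.0, 150.0]
wrist_force: [-2.6, 0.2, -0.9]
opening: 0.0426
grasp_force: 1.2
time: 13.68
ee_pos: [0.642, -0.1116, 0.0139]
tcp_rot: [-180.0, 35.0, 150.0]
wrist_force: [-1.9, -0.5, -0.0]
opening: 0.043
grasp_force: 1.1
top [ 0.6709949  -0.13364257  0.0939325 ] (array([ 0.6735327 , -0.13376688]), np.float64(0.10172907670602038))
scene [ 0.6709949  -0.13364257  0.0939325 ] (array([ 0.67144428, -0.13376165]), np.float64(0.10921060670862093))
```

View pics/t6.png

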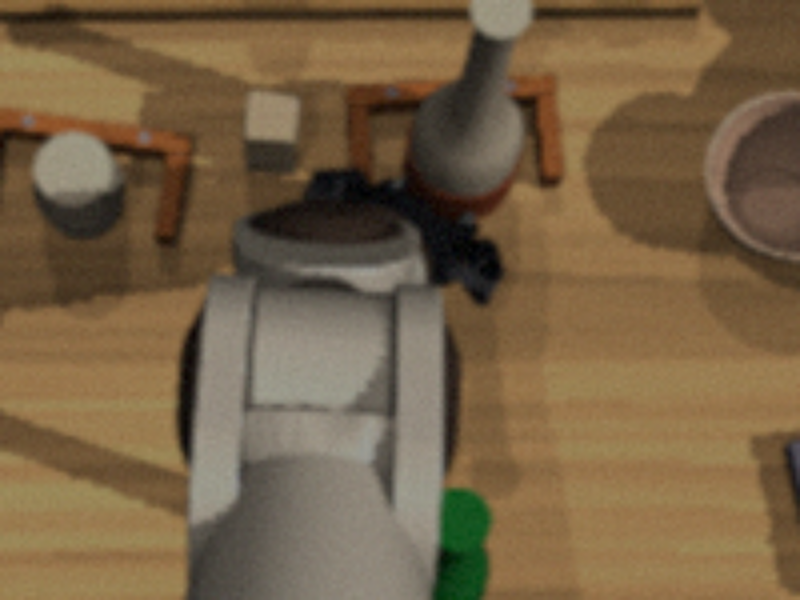

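```bash
python3 -m inch '[[[50,-1.06,0.75,0.75,0,0,0],[50,-1.06,0.75,0.75,0,0,0],[50,-1.06,0.75,0.75,0,0,0]]]'
python3 -m inch '[[[50,-0.7,0.5,0.5,0,0,0],[50,-0.7,0.5,0.5,0,0,0]]]'
```

```text
time: 14.25
ee_pos: [0.6465, -0.1117, 0.014]
tcp_rot: [-180.0, 35.0, 150.0]
wrist_force: [-3.3, -0.4, -0.5]
opening: 0.043
grasp_force: 1.3
time: 14.5
ee_pos: [0.6482, -0.1117, 0.0137]
tcp_rot: [-180.0, 35.0, 150.0]
wrist_force: [-7.2, 0.4, 1.7]
opening: 0.0426
grasp_force: 3.7
```

```bash
python3 -m inch '[[[50,-0.7,0.5,0.5,0,0,0],[50,0,0,0,0,0,0]]]'
python3 - <<'E'
from h import *
for n in("top","scene"):
    c=viewer.camera(n); m=mask(n,c,"vase",(.677,-.134,.09))
    if m is not None: print(n,fit([(c,m)],rvase,[.677,-.134],[.01,.01]))
E
```

```text
time: 14.75
ee_pos: [0.6486, -0.1118, 0.0135]
tcp_rot: [-179.9, 34.9, 150.0]
wrist_force: [-10.5, 1.3, 4.7]
opening: 0.0428
grasp_force: 5.7
top (array([ 0.67763454, -0.13403307]), np.float64(0.12345464149514673))
scene (array([ 0.67656172, -0.13412947]), np.float64(0.11240244006380207))
```

```bash
python3 -m inch '[[[50,1.6,0,-1.2,0,0,0],[50,4,0,-2.9,0,0,0],[50,8.2,0,-5.7,0,0,0],[50,12.3,0,-8.6,0,0,0],[50,16.4,0,-11.5,0,0,0],[50,16.4,0,-11.5,0,0,0],[50,16.4,0,-11.5,0,0,0],[50,0,0,0,0,0,0]]]'
python3 -m inch '[[[50,-17,0,-24.6,0,0,0],[50,-17,0,-24.6,0,0,0],[50,-17,0,-24.6,0,0,0],[50,-17,0,-24.6,0,0,0],[50,0,0,0,0,0,0]]]'
python3 - <<'E'
from h import *
for n in("top","scene"):
    c=viewer.camera(n); m=mask(n,c,"vase",(.677,-.134,.09))
    if m is not None: print(n,fit([(c,m)],rvase,[.677,-.134],[.01,.01]))
    cv2.imwrite(f"pics/{n}7.png",cv2.cvtColor(c["pixels"],cv2.COLOR_RGB2BGR))
    if n=="scene": a=cv2.resize(c["pixels"][150:270,120:280],(800,600)); cv2.imwrite("pics/s7.png",cv2.cvtColor(a,cv2.COLOR_RGB2BGR))
    for th in ("bay_empty","bay_full","kiln_post","jar"):
        print(th,[np.round(onz(c,r["position"])[:2],3) for r in finder.mark_of(n,th)[:1]])
E
```

```text
time: 15.95
ee_pos: [0.5688, -0.0648, 0.0141]
tcp_rot: [180.0, 35.0, 150.0]
wrist_force: [0.8, 1.0, 0.5]
opening: 0.0428
grasp_force: 0.0
time: 16.58
ee_pos: [0.5708, -0.0653, 0.1373]
tcp_rot: [179.8, 35.3, 149.8]
wrist_force: [0.5, 0.3, -0.5]
opening: 0.0424
grasp_force: 0.0
top (array([ 0.67835312, -0.13375079]), np.float64(0.0995786821078708))
bay_empty []
bay_full [array([0.659, 0.125])]
kiln_post [array([ 0.691, -0.005])]
jar [array([0.64 , 0.128])]
scene (array([ 0.67626248, -0.13396601]), np.float64(0.11240629514179279))
bay_empty [array([ 0.226, -0.228])]
bay_full [array([0.655, 0.123])]
kiln_post [array([0.693, 0.002])]
jar [array([0.645, 0.135])]
```

View pics/s7.png

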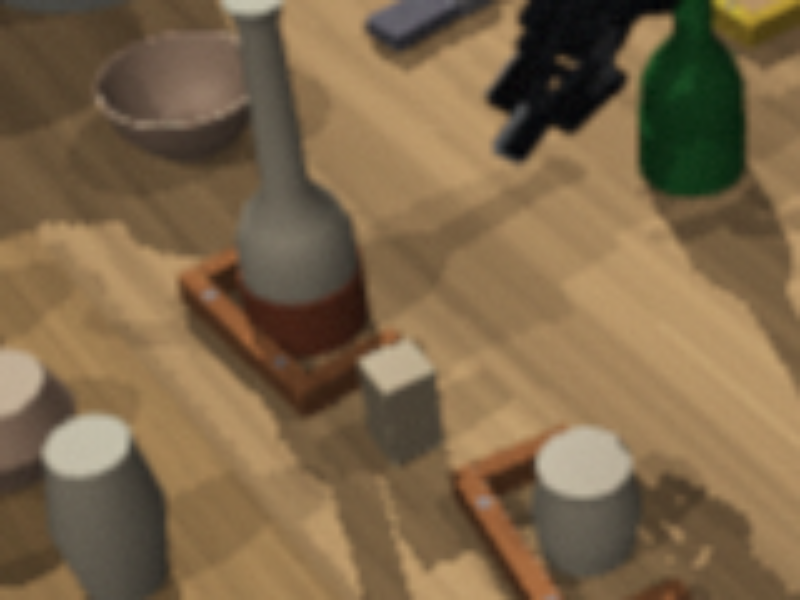

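View pics/top7.png

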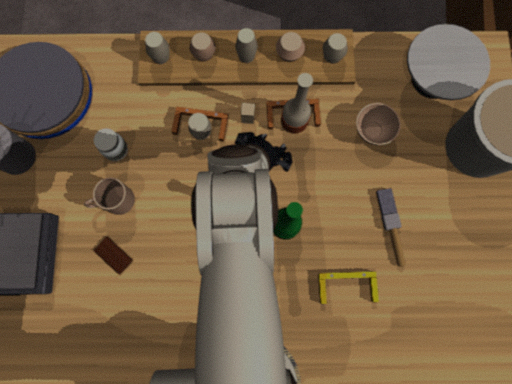

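The pictures show the vase upright in the empty bay. Its foot is at the back stop (top view, about column 296, row 115), the hand is clear, and everything else stands where it was.

```bash
python3 -c "
from workcell import bot
print(bot.job_done())"
```

```text
the job is handed in; nothing more can be done
None
```

The vase stands upright in the empty bay with its foot against the back stop, pushed only on its clay foot; the hand is clear, nothing else appears to have moved, and the job is handed in at about 17 s.

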